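Cover the tub, then take off the dosing canister's twist cap

ROBOT

A 7-joint arm with a two-finger parallel gripper is mounted at the origin on the work surface. World frame = base frame: x ahead of the robot, y to its left, z up, the work surface at z = 0. Lengths are in m, angles in rad, forces in N, time in s.
With the tool pointing down it reaches from about 0.35 to 0.775 m from the base axis. Payload 3.1 kg.
Tool frame: the origin (TCP) lies between the finger pads; the fingertips stand 25 mm ahead of it and the grasp point (between the pads) lies 6 mm ahead of it (bot.tip_extent is the distance from the TCP to the fingertips, in m); z points along the fingers, x is the direction in which the jaws open and shut, and the axes are right-handed (so a half turn about z gives the same grasp; the last joint's range is limited). The gripper opens to 85 mm and grips with 20 to 120 N. Pads are 22 mm wide; open, the fingers measure 114 mm over their backs; the gripper's body (76 mm by 85 mm) begins 54 mm behind the grasp point. The pads swing forward as they close: fully open they stand 13 mm farther back than shut.
Start: joints at [1.237, 0.311, 0.014, 1.512, -0.004, 1.319, -0.027], TCP at [0.158, -0.527, 0.256] pointing down, gripper open.
Joint ranges: [-2.7, 2.7], [-0.3, 1.91], [-1.27, 1.3], [0.12, 2.57], [-1.44, 4.58], [0.2, 2.03], [-3.05, 3.05]. Speed limits (rad/s): [2.79, 2.79, 3.14, 3.14, 3.14, 3.14, 3.14].

INTERFACE

Orientations are given as a unit quaternion [x, y, z, w].
In Python, from bench import bot gives the robot as it stands. The module is installed in compiled form; this text tells all that it offers.
- The arm moves only by the shell command python3 -m creep 'ROWS' [OPENING]. ROWS is JSON, a list of rows, each an object of numbers: "tx", "ty", "tz": the shift along the tool's x, y, z in m; "ax", "ay", "az": the turn, a rotation vector about the tool's x, y, z in rad. In form: [{"tx": .., "ty": .., "tz": .., "ax": .., "ay": .., "az": ..}, ...]. A call has exactly 5 rows; each row is the pose to reach, as a shift and turn from the pose commanded when the call began, along the tool's axes at that moment; what a row does not reach only later rows make up. A row lasts 1/8 s, in which the tool goes at most 62.5 mm and 10.7 degrees, less where a joint would pass 70% of its speed; a pose out of reach is approached as far as the arm can. A call with a gripper value outside its range is refused whole. OPENING is the closure, from 0 (fully open) to 1 (shut), set as the call begins (- or left out, the last holds). The fingers move at their own pace and stop on an object; the grip force is fixed at half the most. Time passes only in rows, so rows that repeat a pose let the fingers close, or fill a call up. It gives the time, the measured TCP pose, the force and the opening at its end, in the units of the state.
- bot.observe(): the state, without advancing time (a new reading comes with each control period).
- bot.capture(name): name is "scene" or "top" or "wrist"; returns a dict with "img" (400x640x3 uint8, red, green, blue), "depth" (400x640 float32, m along the optical axis (not along the pixel's ray), 0 where there is no reading), "K" (3x3 intrinsics, pixels), "xyz" and "rotation" of the camera in the world. Camera axes: x right, y up, looking along -z (the intrinsics and any distortion apply to the point x, -y, -z); pixel columns grow to the right and rows downward; lengths in m; the calibration is good to about 2 mm. The wrist camera is an equidistant fisheye: a pixel r from the principal point sees the ray r / f radians off the axis. A picture is of the moment at which its call begins.
- bot.close_job(): hands the job in, once; it reports no verdict.
The state is a dict: "t": time; "joint_pos": joint angles; "qvel": joint speeds; "effort": joint torques, N m; "tool_pos": TCP position; "tcp_rot": TCP orientation; "wrist_force": force on the tool from outside, world axes, zero at the start; "wrist_torque": the same for the moment, N m; "grip_width": finger opening in m.
Only numpy, scipy, OpenCV 4.12 (cv2) and the standard library are available. Lean on these libraries where they do the work, as an engineer would, in place of code of your own. Each camera call takes 0.05 s, during which the arm holds its last target. There are 200 camera calls.

TASK

Before the dosing canister is opened, set the loose knobbed cover onto the open tub on the scale so that it sits seated and level - put it down, do not drop it - and let go of it. Then grip the canister's cap, find out which way it loosens (it may be right- or left-handed; try both ways), twist it open and lift it straight off. Finish while still holding the cap in the air, a hand's breadth above the canister's neck; leave the tub on its spot and the other things on the bench alone.

Things in the scene. Friction and masses are not known exactly. Their poses are not given: they have to be found in the camera images.
- cover_knob (a point): Loose round aluminium cover with a black knob, lying knob-up on the bench. This point: middle of the knob, on the cover's axis, 27 mm above the cover's underside; z is the axis. The knob is a straight cylinder 24 mm in diameter, 30 mm tall (15 mm below to 15 mm above this point). Mass about 0.12 kg
- tub_rim (a point): Centre of the mouth of the open round aluminium tub, at rim height, 128 mm above the bench; z up. Rim 108 mm across outside, 102 mm inside. With the cover seated, the middle of its knob is 19 mm above this point
- tub: The tub; origin under its centre, z up. 80 mm tall, about 0.35 kg, standing loose on the square platform of the scale (200 x 200 mm, top 48 mm above the bench)
- cover: The cover itself; origin at the centre of its plug's underside, z up. A disc 120 mm across and 4 mm thick (8 to 12 mm above the origin); under it a plug 93 mm across (89 mm at its chamfered foot) and 8 mm deep that enters the tub
- cap_center (a point): Centre of the grey ribbed cap on the canister, half-way up, on its axis (z). 54 mm in diameter, 30 mm tall, straight-sided, 0.06 kg, 1.5 mm loose on the neck. Quarter-turn cap: turned the loosening way by 60 to 110 degrees from its start (best 85) it lifts straight off; farther, a stop. The wrong way a hard stop comes after 4 to 16 degrees
- cap: The cap itself; origin at the centre of its open underside, z up. Whether it loosens counter-clockwise (right-handed) or clockwise (left-handed) seen from above differs from case to case and cannot be seen. Between its stops it turns with almost no torque; pulled up unturned it catches after 1.5 mm
- canister_mouth (a point): Centre of the top of the canister's neck, inside the cap, 161 mm above the bench; z up. Before opening, the cap's centre is 9 mm below this point and the cap's top 6 mm above it. The neck below is upright, 26 mm tall
- canister: Aluminium dosing canister bolted to the bench by a 130 mm square plate, round body 104 mm across, shoulder at 112 to 128 mm height, then a collar 56 mm across up to 135 mm from which the neck rises. Origin at the centre of its foot, at bench height, z up
- tape: Bystander: cardboard ring 72 mm across, 24 mm tall, lying flat behind the cover; origin under its centre
- herb_jar: Bystander: jar 56 mm across, 90 mm tall, in front of the weighing indicator; origin under its centre
- spice_jar: Bystander: jar 56 mm across, 100 mm tall, near the robot on its left; origin under its centre
- scoop: Bystander: plastic scoop 185 mm long, 35 mm tall, near the robot on its right; origin under the middle of its bowl
- brush: Bystander: hand brush lying pointing away from the robot, far to its left; origin under its middle
Mind the look-alikes: they are no part of the job. What is shaped like the cap but yellow is not meant.

How it is judged:
On the way, in this order (a step that is already met when the one before it is completed fails the run):
1. the cover sits seated and level on the tub and has been let go (horizontal distance between cover_knob and tub_rim below 0.007 m and z of cover_knob in the frame of tub_rim between 0.014 and 0.0225 m and angle between cover_knob's own z axis and vertical below 0.05 rad and contact force between cover and the fingers below 0.1 N and contact force between cover and tub above 0.3 N), for 0.3 s.
2. the cap has come off the neck and is held up above the canister (z of cap_center in the frame of canister_mouth above 0.04 m and horizontal distance between cap_center and canister_mouth below 0.1 m and contact force between cap and the fingers above 1 N and contact force between cap and canister below 0.1 N), for 0.2 s.
At the end, for the whole second after the job is handed in: Cover on the tub within 7 mm of centre, knob middle 14 to 22.5 mm above the rim, level within 0.05 rad, not in the fingers; cap still in the fingers (over 1 N), at rest, its centre over 40 mm above the neck's top and within 100 mm of its axis, clear of the canister (all of step 1 and all of step 2 and linear speed of cap below 0.05 m/s); the arm keeps its last pose, push and grip.
It fails at once if the cover was dropped (falling faster than 0.45 m/s out of the fingers) (linear speed of cover above 0.45 m/s and contact force between cover and the fingers below 0.1 N).
It fails at once if the tub was pushed more than 30 mm from its spot (distance of tub from where it was at the start of the episode above 0.03 m).
It fails at once if a bystander was moved more than 40 mm (distance of any of tape, herb_jar, spice_jar, scoop, brush from where it was at the start of the episode above 0.04 m).
It also fails if it takes over 70 s, if anything falls off the work surface, if the arm or the gripper's body presses on something with over 40 N, if the wrist force passes 120 N, or if a joint passes its speed limit or range.

## Working session

There is one attempt and no reset: what is moved stays moved. The work goes in short steps, Python scripts to look and compute and a shell command to move; the robot and the scene stay as the last step left them, time stands still between calls to the robot, and variables do not carry over. Pictures are saved under pics/ and viewed, about 8 in all and at most 12, crops included, and the job is handed in when it is done.

```bash
mkdir -p pics; cat > h.py <<'E'
import numpy as np, cv2
from bench import bot
from scipy.spatial.transform import Rotation as R
def rotm(r):
    r=np.array(r); return r if r.shape==(3,3) else R.from_quat(r).as_matrix()
def ray(c,u,v):
    K=c["K"]; return rotm(c["rotation"])@np.array([(u-K[0,2])/K[0,0],-(v-K[1,2])/K[1,1],-1.])
def plane(c,u,v,z):
    d=ray(c,u,v); o=np.array(c["xyz"]); return o+d*(z-o[2])/d[2]
def cloud(c):
    v,u=np.mgrid[0:400,0:640]; K=c["K"]; D=c["depth"]
    p=np.stack([(u-K[0,2])/K[0,0]*D,-(v-K[1,2])/K[1,1]*D,-D],-1)
    return p@rotm(c["rotation"]).T+np.array(c["xyz"])
E
python3 - <<'E'
from h import *
for n in ("scene","top"):
    c=bot.capture(n); np.savez(n+".npz",**c); cv2.imwrite(f"pics/{n}0.png",c["img"][...,::-1]); print(n,c["xyz"],c["K"],c["rotation"])
print(bot.observe())
E
```

```text
scene [ 1.07533612 -0.88109466  0.84126588] [[403.86860417   0.         325.2395945 ]
 [  0.         403.86860417 202.78644116]
 [  0.           0.           1.        ]] [0.44409443 0.12042387 0.24000047 0.85479705]
top [0.24344374 0.00863068 1.5756854 ] [[443.01620839   0.         315.1448822 ]
 [  0.         443.01620839 199.02752576]
 [  0.           0.           1.        ]] [-0.06315457  0.07144557  0.70733256 -0.70041964]
{'t': 0.1, 'joint_pos': array([ 1.23728421,  0.31165643,  0.0140153 ,  1.51289235, -0.00437683,
        1.31924815, -0.02719983]), 'qvel': array([-2.83996611e-04, -1.74117676e-03, -1.68352932e-04, -1.69030366e-03,
       -5.39745714e-05, -8.88811605e-04,  2.39642249e-05]), 'effort': array([ 6.70310728e-04, -3.80851650e+01,  1.46555915e-01, -2.31240964e+01,
        1.21585268e-02,  8.02631228e-03, -2.42263587e-05]), 'tool_pos': array([ 0.15804829, -0.5261611 ,  0.25532561]), 'tcp_rot': array([ 8.02416771e-01, -5.96763055e-01, -9.06686424e-04, -5.99635524e-04]), 'wrist_force': array([ 0.50344726, -0.37923671, -0.09105098]), 'wrist_torque': array([ 0.00781554, -0.0130884 ,  0.02912314]), 'grip_width': 0.08570439940853092}
```

View pics/top0.png

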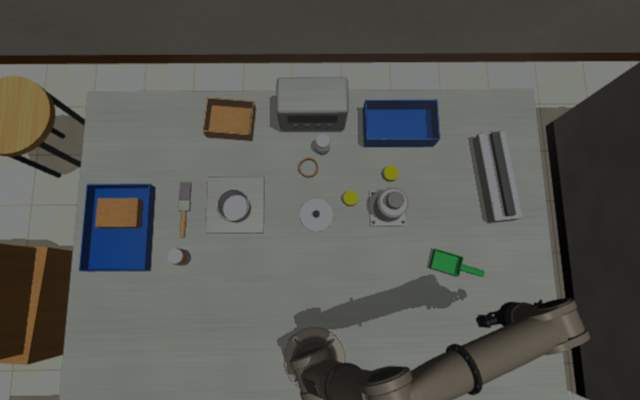

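View pics/scene0.png

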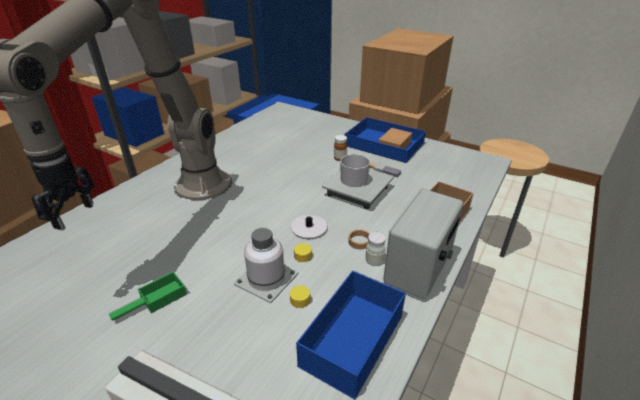

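The top view shows the cover with its black knob at (316,214), the tub on the scale at (235,207), and the grey cap on the bolted canister at (395,200). There are also yellow look-alikes lying on the bench at (390,173) and (350,198). The grey cap on the canister is the one meant. I'll measure using depth and an enlarged crop.

```bash
python3 - <<'E'
from h import *
c=dict(np.load("top.npz")); P=cloud(c); img=c["img"]
s=dict(np.load("scene.npz")); Q=cloud(s)
def fit(P,box,zl,zh,n):
    m=(P[...,2]>zl)&(P[...,2]<zh); w=np.zeros_like(m); u0,v0,u1,v1=box; w[v0:v1,u0:u1]=1; m&=w
    p=P[m]
    if len(p)<5: print(n,len(p));return
    (x,y),r=cv2.minEnclosingCircle(p[:,:2].astype(np.float32))
    print(n,len(p),"mean",p.mean(0).round(4),"circ",round(x,4),round(y,4),round(r,4))
for nm,PP,b in (("top",P,dict(cov=(295,190,337,235),tub=(210,185,260,230),can=(365,175,410,225))),("scene",Q,dict(cov=(285,205,335,245),tub=(330,145,375,195),can=(235,220,290,290)))):
    fit(PP,b["cov"],.034,.05,nm+" knob"); fit(PP,b["cov"],.008,.02,nm+" disc")
    fit(PP,b["tub"],.12,.135,nm+" rim"); fit(PP,b["can"],.158,.175,nm+" captop")
# colour-based rays
g=cv2.cvtColor(img,cv2.COLOR_RGB2GRAY)
k=(g[200:228,302:330]<50).astype(np.uint8); v,u=np.nonzero(k); print("knob px",u.mean()+302,v.mean()+200,len(u),plane(c,u.mean()+302,v.mean()+200,.035))
a=cv2.resize(img[150:240,200:420],None,fx=3.6,fy=3.6,interpolation=cv2.INTER_CUBIC)
b=cv2.resize(s["img"][215:305,225:345],None,fx=2.6,fy=2.6,interpolation=cv2.INTER_CUBIC)
o=np.zeros((324+234,792,3),np.uint8); o[:324]=a[:324,:792]; o[324:558,:312]=b
cv2.imwrite("pics/crop1.png",np.clip(o[...,::-1]*1.5,0,255).astype(np.uint8))
print(R.from_quat(bot.observe()["tcp_rot"]).as_matrix().round(3))
E
```

```text
top knob 34 mean [ 0.4872 -0.0147  0.0424] circ 0.4873 -0.0144 0.0116
top disc 689 mean [ 0.4878 -0.014   0.0122] circ 0.4923 -0.0242 0.0799
top rim 123 mean [0.5096 0.2645 0.1264] circ 0.5069 0.2626 0.0543
top captop 217 mean [ 0.5107 -0.2707  0.1667] circ 0.5115 -0.2708 0.028
scene knob 40 mean [ 0.4955 -0.0131  0.0413] circ 0.4953 -0.0124 0.0121
scene disc 594 mean [ 0.4975 -0.0164  0.0132] circ 0.4941 -0.0127 0.0622
scene rim 157 mean [0.5125 0.2663 0.1257] circ 0.5095 0.2651 0.0573
scene captop 271 mean [ 0.5205 -0.2722  0.1669] circ 0.5181 -0.2681 0.0283
knob px 315.7826086956522 213.6086956521739 23 [ 0.4884085  -0.01282261  0.035     ]
[[ 0.288 -0.958 -0.001]
 [-0.958 -0.288  0.002]
 [-0.002  0.    -1.   ]]
```

View pics/crop1.png

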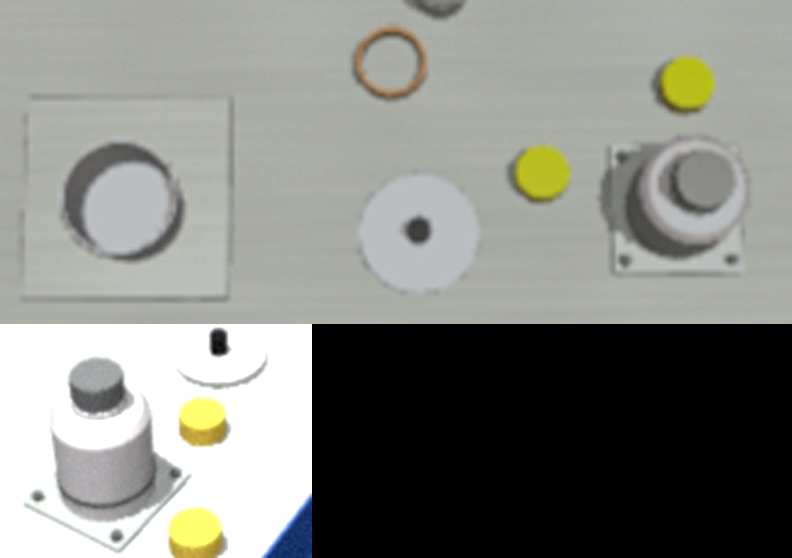

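Estimates: knob about (0.490,-0.0135), tub about (0.508,0.264), cap about (0.514,-0.270). The crop confirms the grey cap on the canister as the target. Moving towards the cover, high up.

```bash
python3 -m creep '[{"tx":-0.03,"ty":-0.035,"az":0.05},{"tx":-0.07,"ty":-0.082,"az":0.12},{"tx":-0.11,"ty":-0.13,"az":0.2},{"tx":-0.15,"ty":-0.177,"az":0.27},{"tx":-0.19,"ty":-0.224,"az":0.292}]' 0
```

```text
validation failed for argument at $[0]...
```

```bash
python3 -m creep '[{"tx":-0.03,"ty":-0.035,"tz":0,"ax":0,"ay":0,"az":0.05},{"tx":-0.07,"ty":-0.082,"tz":0,"ax":0,"ay":0,"az":0.12},{"tx":-0.11,"ty":-0.13,"tz":0,"ax":0,"ay":0,"az":0.2},{"tx":-0.15,"ty":-0.177,"tz":0,"ax":0,"ay":0,"az":0.27},{"tx":-0.19,"ty":-0.224,"tz":0,"ax":0,"ay":0,"az":0.292}]' 0
```

```text
t: 0.72
tool_pos: [0.3187, -0.2783, 0.256]
tcp_rot: [-0.707, 0.708, 0.0, -0.0]
wrist_force: [0.6, -0.6, 0.2]
grip_width: 0.0853
```

```bash
python3 -m creep '[{"tx":-0.05,"ty":-0.034,"tz":0,"ax":0,"ay":0,"az":0},{"tx":-0.1,"ty":-0.068,"tz":0.01,"ax":0,"ay":0,"az":0},{"tx":-0.15,"ty":-0.1,"tz":0.03,"ax":0,"ay":0,"az":0},{"tx":-0.2,"ty":-0.134,"tz":0.045,"ax":0,"ay":0,"az":0},{"tx":-0.25,"ty":-0.168,"tz":0.056,"ax":0,"ay":0,"az":0}]' 0 && python3 -m creep '[{"tx":-0.0145,"ty":-0.0035,"tz":0,"ax":0,"ay":0,"az":0},{"tx":-0.0145,"ty":-0.0035,"tz":0,"ax":0,"ay":0,"az":0},{"tx":-0.0145,"ty":-0.0035,"tz":0,"ax":0,"ay":0,"az":0},{"tx":-0.0145,"ty":-0.0035,"tz":0,"ax":0,"ay":0,"az":0},{"tx":-0.0145,"ty":-0.0035,"tz":0,"ax":0,"ay":0,"az":0}]'
python3 - <<'E'
from h import *
c=bot.capture("wrist"); np.savez("w1.npz",**c); cv2.imwrite("pics/w1.png",c["img"][...,::-1]); print(c["K"],c["xyz"],rotm(c["rotation"]).round(3),bot.observe()["tool_pos"], c["depth"].min(),c["depth"].max())
E
```

```text
t: 1.35
tool_pos: [0.4864, -0.0291, 0.1993]
tcp_rot: [-0.707, 0.707, 0.0, -0.001]
wrist_force: [0.9, -1.0, 0.2]
grip_width: 0.0853
t: 1.98
tool_pos: [0.4895, -0.0173, 0.2005]
tcp_rot: [-0.706, 0.708, -0.0, -0.0]
wrist_force: [-0.1, -0.3, 0.1]
grip_width: 0.0856
[[309.70691629   0.         325.46313482]
 [  0.         309.70691629 197.62618787]
 [  0.           0.           1.        ]] [ 0.57341156 -0.01699549  0.31708512] [[-0.002  0.945  0.327]
 [-1.    -0.002  0.   ]
 [ 0.001 -0.327  0.945]] [ 0.48950144 -0.01688736  0.200509  ] 0.0 1.5298637
```

View pics/w1.png

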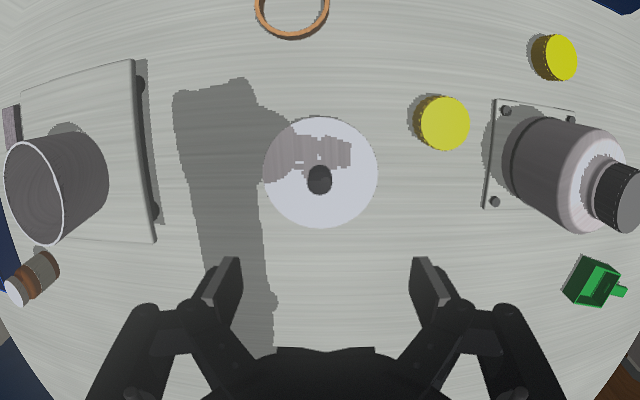

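The wrist view shows the knob at (320,178), the disc centred at about (320,172), the tub rim on the left and the cap on the right at (622,197). Next I'll compute 3D positions through the fisheye model.

```bash
cat >> h.py <<'E'
def wcloud(c):
    v,u=np.mgrid[0:400,0:640].astype(float); K=c["K"]; D=c["depth"]
    a=(u-K[0,2])/K[0,0]; b=(v-K[1,2])/K[1,1]; th=np.hypot(a,b)+1e-9; t=np.tan(np.minimum(th,1.5))/th
    p=np.stack([a*t*D,-b*t*D,-D],-1)
    return p@rotm(c["rotation"]).T+np.array(c["xyz"])
def sel(P,box,zl,zh,n,r=None):
    u0,v0,u1,v1=box; q=P[v0:v1,u0:u1].reshape(-1,3); q=q[(q[:,2]>zl)&(q[:,2]<zh)]
    A=np.c_[2*q[:,:2],np.ones(len(q))]; (x,y),rr=cv2.minEnclosingCircle(q[:,:2].astype(np.float32))
    s=np.linalg.lstsq(A,(q[:,:2]**2).sum(1),rcond=None)[0]
    print(n,len(q),"mean",q.mean(0).round(4),"encl",round(x,4),round(y,4),round(rr,4),"lsq",s[:2].round(4),"z",np.percentile(q[:,2],[5,50,95]).round(4)); return q
E
python3 - <<'E'
from h import *
c=dict(np.load("w1.npz")); P=wcloud(c)
sel(P,(295,150,345,205),.038,.048,"knobtop"); sel(P,(255,105,385,235),.008,.016,"disc")
sel(P,(0,120,115,250),.121,.135,"rim"); sel(P,(560,140,640,240),.160,.173,"captop")
g=cv2.cvtColor(c["img"],cv2.COLOR_RGB2GRAY)
# disc outline
m=cv2.inRange(P[...,2],.006,.016); m[:, :250]=0; m[:,390:]=0;m[:100]=0;m[245:]=0
print(bot.observe()["tool_pos"],bot.observe()["joint_pos"].round(3))
E
```

```text
knobtop 473 mean [ 0.493  -0.011   0.0408] encl 0.4924 -0.0111 0.0121 lsq [ 0.4929 -0.011 ] z [0.0395 0.0408 0.042 ]
disc 9495 mean [ 0.4949 -0.0112  0.0109] encl 0.4921 -0.011 0.0605 lsq [ 0.4926 -0.0111] z [0.0098 0.0109 0.0121]
rim 1369 mean [0.5116 0.2618 0.1249] encl 0.5096 0.2661 0.0555 lsq [0.5104 0.2654] z [0.1214 0.1254 0.1275]
captop 1406 mean [ 0.5151 -0.2572  0.1651] encl 0.5149 -0.2662 0.0286 lsq [ 0.5153 -0.2613] z [0.161  0.1657 0.1668]
[ 0.48950144 -0.01688736  0.200509  ] [ 0.385  0.263 -0.466  1.746  0.128  1.162 -1.692]
```

```bash
python3 -m creep '[{"tx":-0.006,"ty":-0.003,"tz":0.04,"ax":0,"ay":0,"az":0},{"tx":-0.006,"ty":-0.003,"tz":0.085,"ax":0,"ay":0,"az":0},{"tx":-0.006,"ty":-0.003,"tz":0.125,"ax":0,"ay":0,"az":0},{"tx":-0.006,"ty":-0.003,"tz":0.14,"ax":0,"ay":0,"az":0},{"tx":-0.006,"ty":-0.003,"tz":0.14,"ax":0,"ay":0,"az":0}]'
python3 -m creep '[{"tx":0,"ty":0,"tz":0.005,"ax":0,"ay":0,"az":0},{"tx":0,"ty":0,"tz":0.01,"ax":0,"ay":0,"az":0},{"tx":0,"ty":0,"tz":0.015,"ax":0,"ay":0,"az":0},{"tx":0,"ty":0,"tz":0.018,"ax":0,"ay":0,"az":0},{"tx":0,"ty":0,"tz":0.018,"ax":0,"ay":0,"az":0}]'
python3 - <<'E'
from h import *
c=bot.capture("wrist"); np.savez("w2.npz",**c); P=wcloud(c); o=bot.observe(); print(o["tool_pos"],rotm(o["tcp_rot"]).round(4))
sel(P,(200,80,460,330),.036,.046,"knobtop")
E
```

```text
t: 2.65
tool_pos: [0.4924, -0.01, 0.06]
tcp_rot: [-0.707, 0.707, 0.0, -0.0]
wrist_force: [-0.4, 1.4, 0.6]
grip_width: 0.085
t: 3.28
tool_pos: [0.4924, -0.0099, 0.042]
tcp_rot: [-0.707, 0.707, 0.0, -0.0]
wrist_force: [-0.1, -0.8, -0.5]
grip_width: 0.0857
[ 0.49259903 -0.00984838  0.04221188] [[-1.e-04 -1.e+00 -2.e-04]
 [-1.e+00  1.e-04 -0.e+00]
 [ 0.e+00  2.e-04 -1.e+00]]
knobtop 2831 mean [ 0.4952 -0.0106  0.0408] encl 0.4983 -0.0094 0.0571 lsq [ 0.5138 -0.0092] z [0.0369 0.0408 0.0449]
```

```bash
python3 -m creep '[{"tx":0,"ty":0,"tz":0,"ax":0,"ay":0,"az":0},{"tx":0,"ty":0,"tz":0,"ax":0,"ay":0,"az":0},{"tx":0,"ty":0,"tz":0,"ax":0,"ay":0,"az":0},{"tx":0,"ty":0,"tz":0,"ax":0,"ay":0,"az":0},{"tx":0,"ty":0,"tz":0,"ax":0,"ay":0,"az":0}]' 1
python3 -m creep '[{"tx":0,"ty":0,"tz":0,"ax":0,"ay":0,"az":0},{"tx":0,"ty":0,"tz":-0.005,"ax":0,"ay":0,"az":0},{"tx":0,"ty":0,"tz":-0.015,"ax":0,"ay":0,"az":0},{"tx":0,"ty":0,"tz":-0.03,"ax":0,"ay":0,"az":0},{"tx":0,"ty":0,"tz":-0.03,"ax":0,"ay":0,"az":0}]'
```

```text
t: 3.95
tool_pos: [0.493, -0.0099, 0.0426]
tcp_rot: [-0.707, 0.707, -0.0, 0.0]
wrist_force: [-0.7, 0.4, 2.8]
grip_width: 0.022
t: 4.58
tool_pos: [0.4942, -0.0098, 0.0741]
tcp_rot: [-0.707, 0.707, -0.001, 0.001]
wrist_force: [-0.4, 0.2, -1.0]
grip_width: 0.0219
```

```bash
python3 -m creep '[{"tx":0,"ty":0,"tz":-0.03,"ax":0,"ay":0,"az":0},{"tx":0,"ty":0,"tz":-0.07,"ax":0,"ay":0,"az":0},{"tx":0,"ty":0,"tz":-0.11,"ax":0,"ay":0,"az":0},{"tx":0,"ty":0,"tz":-0.14,"ax":0,"ay":0,"az":0},{"tx":0,"ty":0,"tz":-0.15,"ax":0,"ay":0,"az":0}]'
python3 -m creep '[{"tx":-0.02,"ty":-0.005,"tz":0,"ax":0,"ay":0,"az":0},{"tx":-0.06,"ty":-0.01,"tz":0,"ax":0,"ay":0,"az":0},{"tx":-0.1,"ty":-0.015,"tz":0,"ax":0,"ay":0,"az":0},{"tx":-0.13,"ty":-0.017,"tz":0,"ax":0,"ay":0,"az":0},{"tx":-0.14,"ty":-0.017,"tz":0,"ax":0,"ay":0,"az":0}]'
python3 - <<'E'
from h import *
c=bot.capture("wrist"); np.savez("w3.npz",**c); P=wcloud(c); o=bot.observe(); print(o["tool_pos"],rotm(o["tcp_rot"]).round(4),o["wrist_force"],o["grip_width"])
cv2.imwrite("pics/w3.png",c["img"][...,::-1])
E
```

```text
t: 5.2
tool_pos: [0.4936, -0.0098, 0.2241]
tcp_rot: [-0.707, 0.707, -0.001, 0.001]
wrist_force: [0.3, -0.3, -0.6]
grip_width: 0.0224
t: 5.82
tool_pos: [0.5085, 0.1324, 0.2211]
tcp_rot: [0.708, -0.706, -0.001, 0.001]
wrist_force: [0.1, -0.5, -1.2]
grip_width: 0.0222
[0.50859465 0.13249882 0.22120661] [[ 3.7e-03 -1.0e+00 -2.3e-03]
 [-1.0e+00 -3.7e-03  9.0e-04]
 [-9.0e-04  2.3e-03 -1.0e+00]] [ 0.02535663  2.17698083 -0.65488845] 0.022269991970255695
```

View pics/w3.png

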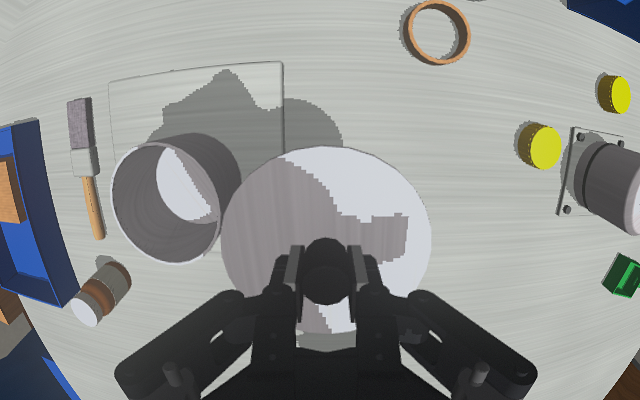

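The rim is at about (165,203) and the held cover at about (326,247). I'll measure both, and the cover's tilt.

```bash
python3 - <<'E'
from h import *
c=dict(np.load("w3.npz")); P=wcloud(c); 
q=sel(P,(95,125,245,270),.1235,.132,"rim")
from scipy.optimize import least_squares
s=least_squares(lambda p:np.hypot(q[:,0]-p[0],q[:,1]-p[1])-.0525,[.51,.265],loss="soft_l1",f_scale=.002).x; print("rim r-fixed",s)
d=P[140:350,215:440].reshape(-1,3); d=d[(d[:,2]>.18)&(d[:,2]<.205)]
A=np.c_[d[:,:2],np.ones(len(d))]
for i in range(3):
    k=np.linalg.lstsq(A,d[:,2],rcond=None)[0]; m=abs(A@k-d[:,2])<.003; A,d=A[m],d[m]
print("disc plane slope",k[:2],len(d),"z",d[:,2].mean())
x,y=d[:,0],d[:,1]; (a,b),r=cv2.minEnclosingCircle(d[:,:2].astype(np.float32)); print("disc",a,b,r)
E
```

```text
rim 1571 mean [0.5131 0.265  0.1262] encl 0.5097 0.2668 0.055 lsq [0.5106 0.266 ] z [0.124  0.1265 0.1277]
rim r-fixed [0.51059376 0.26597752]
disc plane slope [-0.00322672  0.00049223] 22839 z 0.18922824447848427
disc 0.507685661315918 0.13304604589939117 0.06053595617413521
```

```bash
python3 -m creep '[{"tx":-0.03,"ty":-0.001,"tz":0,"ax":0,"ay":0,"az":0},{"tx":-0.07,"ty":-0.002,"tz":0,"ax":0,"ay":0,"az":0},{"tx":-0.11,"ty":-0.003,"tz":0,"ax":0,"ay":0,"az":0},{"tx":-0.13,"ty":-0.003,"tz":0,"ax":0,"ay":0,"az":0},{"tx":-0.133,"ty":-0.003,"tz":0,"ax":0,"ay":0,"az":0}]'
python3 -m creep '[{"tx":0,"ty":0,"tz":0.01,"ax":0,"ay":0,"az":0},{"tx":0,"ty":0,"tz":0.02,"ax":0,"ay":0,"az":0},{"tx":0,"ty":0,"tz":0.03,"ax":0,"ay":0,"az":0},{"tx":0,"ty":0,"tz":0.035,"ax":0,"ay":0,"az":0},{"tx":0,"ty":0,"tz":0.035,"ax":0,"ay":0,"az":0}]'
python3 - <<'E'
from h import *
c=bot.capture("wrist"); o=bot.observe(); print(o["tool_pos"],rotm(o["tcp_rot"])[:,2].round(4),o["wrist_force"],o["grip_width"])
s=bot.capture("scene"); t=bot.capture("top")
a=cv2.resize(s["img"][110:210,300:420],None,fx=4,fy=4,interpolation=cv2.INTER_CUBIC)
b=cv2.resize(t["img"][170:250,190:280],None,fx=3.5,fy=3.5,interpolation=cv2.INTER_CUBIC)
im=np.zeros((400,800,3),np.uint8); im[:,:480]=a; im[:280,480:795]=b
cv2.imwrite("pics/s4.png",np.clip(im[...,::-1]*1.4,0,255).astype(np.uint8))
E
```

```text
t: 6.5
tool_pos: [0.5125, 0.2629, 0.2218]
tcp_rot: [0.707, -0.707, 0.0, 0.001]
wrist_force: [0.1, -0.5, -1.3]
grip_width: 0.0218
t: 7.12
tool_pos: [0.5125, 0.2627, 0.1867]
tcp_rot: [-0.707, 0.707, 0.0, -0.001]
wrist_force: [0.3, 0.3, -0.8]
grip_width: 0.0222
[0.51270705 0.26308894 0.18721675] [-1.e-04 -0.e+00 -1.e+00] [ 0.1931981  -0.31027499 -0.59741474] 0.021806181858257695
```

View pics/s4.png

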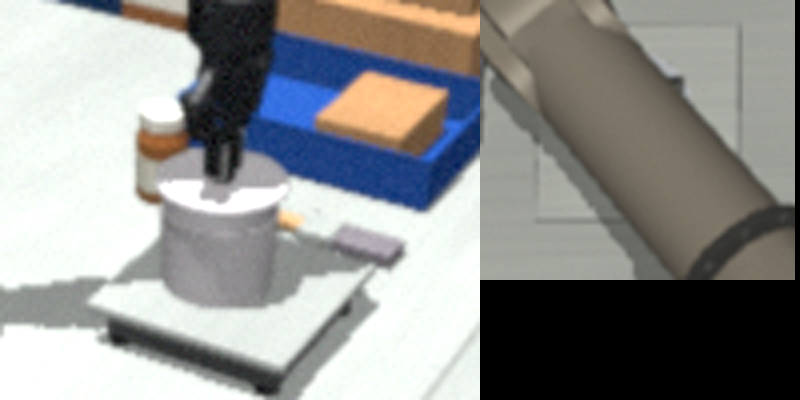

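```bash
python3 -m creep '[{"tx":-0.0025,"ty":0.0015,"tz":0,"ax":0,"ay":0,"az":0},{"tx":-0.0025,"ty":0.0015,"tz":0.004,"ax":0,"ay":0,"az":0},{"tx":-0.0025,"ty":0.0015,"tz":0.008,"ax":0,"ay":0,"az":0},{"tx":-0.0025,"ty":0.0015,"tz":0.012,"ax":0,"ay":0,"az":0},{"tx":-0.0025,"ty":0.0015,"tz":0.012,"ax":0,"ay":0,"az":0}]'
python3 -m creep '[{"tx":0,"ty":0,"tz":0.002,"ax":0,"ay":0,"az":0},{"tx":0,"ty":0,"tz":0.004,"ax":0,"ay":0,"az":0},{"tx":0,"ty":0,"tz":0.006,"ax":0,"ay":0,"az":0},{"tx":0,"ty":0,"tz":0.008,"ax":0,"ay":0,"az":0},{"tx":0,"ty":0,"tz":0.008,"ax":0,"ay":0,"az":0}]'
```

```text
t: 7.9
tool_pos: [0.5109, 0.2653, 0.1746]
tcp_rot: [-0.707, 0.707, 0.0, -0.001]
wrist_force: [-0.1, -0.4, -1.6]
grip_width: 0.0221
t: 8.52
tool_pos: [0.5111, 0.2656, 0.1671]
tcp_rot: [-0.707, 0.707, 0.0, -0.0]
wrist_force: [0.5, -0.5, -0.9]
grip_width: 0.0221
```

```bash
python3 -m creep '[{"tx":0,"ty":0,"tz":0.001,"ax":0,"ay":0,"az":0},{"tx":0,"ty":0,"tz":0.002,"ax":0,"ay":0,"az":0},{"tx":0,"ty":0,"tz":0.003,"ax":0,"ay":0,"az":0},{"tx":0,"ty":0,"tz":0.004,"ax":0,"ay":0,"az":0},{"tx":0,"ty":0,"tz":0.004,"ax":0,"ay":0,"az":0}]'
python3 -m creep '[{"tx":0,"ty":0,"tz":0.0005,"ax":0,"ay":0,"az":0},{"tx":0,"ty":0,"tz":0.001,"ax":0,"ay":0,"az":0},{"tx":0,"ty":0,"tz":0.0015,"ax":0,"ay":0,"az":0},{"tx":0,"ty":0,"tz":0.002,"ax":0,"ay":0,"az":0},{"tx":0,"ty":0,"tz":0.002,"ax":0,"ay":0,"az":0}]'
```

```text
t: 9.15
tool_pos: [0.5111, 0.2656, 0.1631]
tcp_rot: [-0.707, 0.707, 0.0, -0.0]
wrist_force: [0.6, -0.7, -0.7]
grip_width: 0.0221
t: 9.78
tool_pos: [0.5112, 0.2657, 0.1628]
tcp_rot: [-0.707, 0.707, -0.0, 0.0]
wrist_force: [-2.3, -1.5, 7.1]
grip_width: 0.0221
```

Contact at the expected seating height. Releasing and retreating.

```bash
python3 -m creep '[{"tx":0,"ty":0,"tz":-0.001,"ax":0,"ay":0,"az":0},{"tx":0,"ty":0,"tz":-0.001,"ax":0,"ay":0,"az":0},{"tx":0,"ty":0,"tz":-0.001,"ax":0,"ay":0,"az":0},{"tx":0,"ty":0,"tz":-0.001,"ax":0,"ay":0,"az":0},{"tx":0,"ty":0,"tz":-0.001,"ax":0,"ay":0,"az":0}]' 0
python3 -m creep '[{"tx":0,"ty":0,"tz":0,"ax":0,"ay":0,"az":0},{"tx":0,"ty":0,"tz":-0.02,"ax":0,"ay":0,"az":0},{"tx":0,"ty":0,"tz":-0.05,"ax":0,"ay":0,"az":0},{"tx":0,"ty":0,"tz":-0.09,"ax":0,"ay":0,"az":0},{"tx":0,"ty":0,"tz":-0.11,"ax":0,"ay":0,"az":0}]'
python3 - <<'E'
from h import *
c=bot.capture("wrist"); np.savez("w5.npz",**c); P=wcloud(c); o=bot.observe(); print(o["tool_pos"],o["joint_pos"].round(3),o["wrist_force"])
d=P.reshape(-1,3); d=d[(d[:,2]>.128)&(d[:,2]<.142)&(np.hypot(d[:,0]-.511,d[:,1]-.266)<.075)]
A=np.c_[d[:,:2],np.ones(len(d))]
for i in range(3):
    k=np.linalg.lstsq(A,d[:,2],rcond=None)[0]; m=abs(A@k-d[:,2])<.003; A,d=A[m],d[m]
print("slope",k[:2],"z",d[:,2].mean(),len(d)); (a,b),r=cv2.minEnclosingCircle(d[:,:2].astype(np.float32)); print("disc",a,b,r)
cv2.imwrite("pics/w5.png",c["img"][...,::-1])
E
```

```text
t: 10.4
tool_pos: [0.5112, 0.2657, 0.1622]
tcp_rot: [-0.707, 0.707, 0.0, -0.0]
wrist_force: [0.0, -0.5, -0.1]
grip_width: 0.0851
t: 11.02
tool_pos: [0.5118, 0.2664, 0.2749]
tcp_rot: [0.707, -0.707, 0.0, -0.002]
wrist_force: [-0.3, 0.2, -0.7]
grip_width: 0.0855
[0.51268767 0.26698065 0.27711228] [-0.11   0.411 -0.579  1.383  0.225  1.404 -2.257] [0.68489796 1.26725873 1.23502231]
slope [-0.00026913 -0.00034362] z 0.13106299801272905 12345
disc 0.5107970237731934 0.2662404477596283 0.06048835813999176
```

View pics/w5.png

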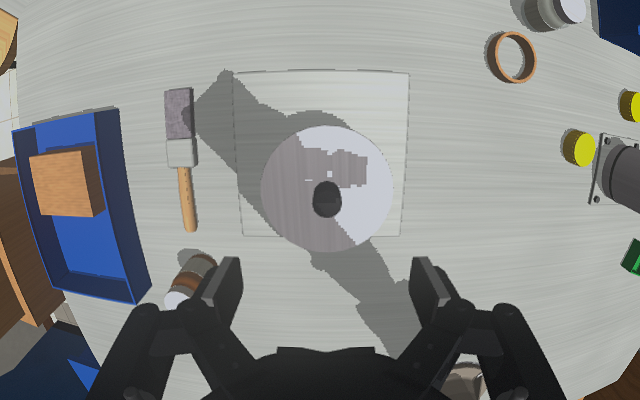

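Cover seated: disc centre is within about 0.3 mm of the rim centre and it is level (slope under 0.001). Now to the canister, high up.

```bash
python3 -m creep '[{"tx":0.03,"ty":0,"tz":0,"ax":0,"ay":0,"az":0},{"tx":0.09,"ty":0,"tz":0,"ax":0,"ay":0,"az":0},{"tx":0.15,"ty":0,"tz":0,"ax":0,"ay":0,"az":0},{"tx":0.21,"ty":0,"tz":0,"ax":0,"ay":0,"az":0},{"tx":0.26,"ty":0,"tz":0,"ax":0,"ay":0,"az":0}]'
python3 -m creep '[{"tx":0.06,"ty":0,"tz":0,"ax":0,"ay":0,"az":0},{"tx":0.12,"ty":0,"tz":0,"ax":0,"ay":0,"az":0},{"tx":0.18,"ty":0,"tz":0,"ax":0,"ay":0,"az":0},{"tx":0.24,"ty":0,"tz":0,"ax":0,"ay":0,"az":0},{"tx":0.27,"ty":0,"tz":0,"ax":0,"ay":0,"az":0}]'
python3 -m creep '[{"tx":0,"ty":0,"tz":0,"ax":0,"ay":0,"az":-0.15},{"tx":0,"ty":0,"tz":0,"ax":0,"ay":0,"az":-0.3},{"tx":0,"ty":0,"tz":0,"ax":0,"ay":0,"az":-0.46},{"tx":0,"ty":0,"tz":0,"ax":0,"ay":0,"az":-0.62},{"tx":0,"ty":0,"tz":0,"ax":0,"ay":0,"az":-0.7854}]'
python3 -m creep '[{"tx":0,"ty":0,"tz":0,"ax":0,"ay":0,"az":-0.16},{"tx":0,"ty":0,"tz":0,"ax":0,"ay":0,"az":-0.32},{"tx":0,"ty":0,"tz":0,"ax":0,"ay":0,"az":-0.48},{"tx":0,"ty":0,"tz":0,"ax":0,"ay":0,"az":-0.64},{"tx":0,"ty":0,"tz":0,"ax":0,"ay":0,"az":-0.7854}]'
cat > cap.py <<'E'
from h import *
c=bot.capture("wrist"); P=wcloud(c); o=bot.observe(); print(o["tool_pos"],rotm(o["tcp_rot"]).round(4).tolist(),"q",o["joint_pos"].round(3),o["wrist_force"].round(1),o["grip_width"])
g=c["img"].astype(int)
q=P[(P[...,2]>.15)&(P[...,2]<.18)&(np.hypot(P[...,0]-.515,P[...,1]+.266)<.05)]
t=q[q[:,2]>.163]; print(len(t),t.mean(0).round(4),np.median(t[:,2])); (a,b),r=cv2.minEnclosingCircle(t[:,:2].astype(np.float32)); print("cap",a,b,r)
E
python3 cap.py
```

```text
t: 11.7
tool_pos: [0.5106, 0.0026, 0.2716]
tcp_rot: [-0.706, 0.708, -0.0, -0.001]
wrist_force: [0.6, -0.4, 0.7]
grip_width: 0.0856
t: 12.32
tool_pos: [0.5094, -0.2693, 0.271]
tcp_rot: [-0.705, 0.709, 0.0, -0.001]
wrist_force: [0.2, -0.4, -0.2]
grip_width: 0.0855
t: 12.95
tool_pos: [0.5108, -0.2643, 0.2714]
tcp_rot: [0.925, -0.38, -0.001, -0.0]
wrist_force: [0.9, -0.0, 0.3]
grip_width: 0.0849
t: 13.58
tool_pos: [0.5108, -0.2643, 0.2714]
tcp_rot: [1.0, 0.002, -0.001, -0.0]
wrist_force: [-0.3, -0.3, -0.3]
grip_width: 0.0852
[ 0.51082416 -0.26429407  0.2714098 ] [[1.0, 0.0076, -0.001], [0.0076, -1.0, 0.0007], [-0.001, -0.0007, -1.0]] q [ 0.885  0.426 -0.637  1.392  0.251  1.406  0.257] [-0.3  0.   0.4] 0.0852456924112985
3484 [ 0.5154 -0.267   0.1659] 0.1659091668316577
cap 0.5155022144317627 -0.2680567502975464 0.02771086059510708
```

```bash
python3 -m creep '[{"tx":0.004,"ty":0.003,"tz":0.02,"ax":0,"ay":0,"az":0.007},{"tx":0.004,"ty":0.003,"tz":0.05,"ax":0,"ay":0,"az":0.007},{"tx":0.004,"ty":0.003,"tz":0.07,"ax":0,"ay":0,"az":0.007},{"tx":0.004,"ty":0.003,"tz":0.08,"ax":0,"ay":0,"az":0.007},{"tx":0.004,"ty":0.003,"tz":0.08,"ax":0,"ay":0,"az":0.007}]'
python3 -m creep '[{"tx":0,"ty":0,"tz":0.008,"ax":0,"ay":0,"az":0},{"tx":0,"ty":0,"tz":0.016,"ax":0,"ay":0,"az":0},{"tx":0,"ty":0,"tz":0.024,"ax":0,"ay":0,"az":0},{"tx":0,"ty":0,"tz":0.03,"ax":0,"ay":0,"az":0},{"tx":0,"ty":0,"tz":0.03,"ax":0,"ay":0,"az":0}]'
python3 cap.py
```

```text
t: 14.25
tool_pos: [0.5147, -0.2672, 0.1916]
tcp_rot: [1.0, -0.004, -0.001, -0.0]
wrist_force: [-0.3, -0.3, 0.3]
grip_width: 0.0856
t: 14.88
tool_pos: [0.5147, -0.2672, 0.1616]
tcp_rot: [1.0, -0.004, -0.001, -0.0]
wrist_force: [0.1, -0.6, 0.3]
grip_width: 0.0856
[ 0.51499324 -0.26732729  0.16203726] [[1.0, -0.0072, -0.0004], [-0.0072, -1.0, 0.0003], [-0.0004, -0.0003, -1.0]] q [ 0.871  0.511 -0.607  1.549  0.307  1.178  0.198] [ 0.7 -0.8 -0. ] 0.08528394052077526
10545 [ 0.5155 -0.2648  0.1668] 0.16599511613103848
cap 0.5151169896125793 -0.2562750279903412 0.04902193695306778
```

Good placement; close on the cap and test a small turn one way (az +, i.e. clockwise seen from above).

```bash
python3 -m creep '[{"tx":0,"ty":0,"tz":0,"ax":0,"ay":0,"az":0},{"tx":0,"ty":0,"tz":0,"ax":0,"ay":0,"az":0},{"tx":0,"ty":0,"tz":0,"ax":0,"ay":0,"az":0},{"tx":0,"ty":0,"tz":0,"ax":0,"ay":0,"az":0},{"tx":0,"ty":0,"tz":0,"ax":0,"ay":0,"az":0}]' 1
python3 -c "
from bench import bot; o=bot.observe(); print(o['wrist_force'],o['wrist_torque'],o['tool_pos'],o['grip_width'])"
python3 -m creep '[{"tx":0,"ty":0,"tz":0,"ax":0,"ay":0,"az":0.07},{"tx":0,"ty":0,"tz":0,"ax":0,"ay":0,"az":0.14},{"tx":0,"ty":0,"tz":0,"ax":0,"ay":0,"az":0.21},{"tx":0,"ty":0,"tz":0,"ax":0,"ay":0,"az":0.28},{"tx":0,"ty":0,"tz":0,"ax":0,"ay":0,"az":0.35}]'
python3 -c "
from bench import bot; o=bot.observe(); print(o['wrist_force'],o['wrist_torque'],o['tool_pos'],o['joint_pos'],o['tcp_rot'])"
```

```text
t: 15.55
tool_pos: [0.5157, -0.2675, 0.163]
tcp_rot: [1.0, -0.004, 0.001, 0.0]
wrist_force: [0.3, 0.8, 4.9]
grip_width: 0.0524
[0.33463894 0.77534467 4.90903046] [ 0.05605281 -0.0313682   0.05146206] [ 0.51568495 -0.26745989  0.16300184] 0.05239577213434639
t: 16.18
tool_pos: [0.5158, -0.2679, 0.163]
tcp_rot: [0.984, -0.179, 0.001, 0.0]
wrist_force: [1.2, -1.0, 3.3]
grip_width: 0.0521
[ 1.17034782 -1.02774083  3.31087732] [-0.05351548 -0.05211237  0.082067  ] [ 0.51581506 -0.26789755  0.16301544] [ 0.82048104  0.49361447 -0.53004068  1.54980547  0.26403369  1.16779424
 -0.12051243] [ 9.83885731e-01 -1.78794828e-01  1.03850749e-03  4.46480740e-04]
```

Free past 16° clockwise with no torque, so it's left-handed. Continuing to 85° total.

```bash
python3 -m creep '[{"tx":0,"ty":0,"tz":0,"ax":0,"ay":0,"az":0.12},{"tx":0,"ty":0,"tz":0,"ax":0,"ay":0,"az":0.24},{"tx":0,"ty":0,"tz":0,"ax":0,"ay":0,"az":0.36},{"tx":0,"ty":0,"tz":0,"ax":0,"ay":0,"az":0.48},{"tx":0,"ty":0,"tz":0,"ax":0,"ay":0,"az":0.57}]'
python3 -c "
from bench import bot; o=bot.observe(); print(o['wrist_force'],o['wrist_torque'])"
python3 -m creep '[{"tx":0,"ty":0,"tz":0,"ax":0,"ay":0,"az":0.12},{"tx":0,"ty":0,"tz":0,"ax":0,"ay":0,"az":0.24},{"tx":0,"ty":0,"tz":0,"ax":0,"ay":0,"az":0.36},{"tx":0,"ty":0,"tz":0,"ax":0,"ay":0,"az":0.48},{"tx":0,"ty":0,"tz":0,"ax":0,"ay":0,"az":0.57}]'
python3 -c "
from bench import bot; o=bot.observe(); print(o['wrist_force'],o['wrist_torque'],o['tool_pos'])"
```

```text
t: 16.8
tool_pos: [0.5163, -0.268, 0.163]
tcp_rot: [0.894, -0.448, 0.002, 0.0]
wrist_force: [1.5, -0.8, 2.9]
grip_width: 0.0523
[ 1.50676997 -0.78869585  2.86753897] [-0.14884834 -0.29201039  0.07984728]
t: 17.42
tool_pos: [0.5167, -0.2684, 0.1631]
tcp_rot: [0.732, -0.682, 0.002, -0.0]
wrist_force: [2.9, -1.9, 2.8]
grip_width: 0.0521
[ 2.86162511 -1.93280899  2.75173771] [-0.27653564 -0.5315696   0.05792023] [ 0.51665224 -0.26836422  0.16307228]
```

No stop was met through about 85°. Lift gently and watch the force.

```bash
python3 -m creep '[{"tx":0,"ty":0,"tz":-0.001,"ax":0,"ay":0,"az":0},{"tx":0,"ty":0,"tz":-0.002,"ax":0,"ay":0,"az":0},{"tx":0,"ty":0,"tz":-0.004,"ax":0,"ay":0,"az":0},{"tx":0,"ty":0,"tz":-0.006,"ax":0,"ay":0,"az":0},{"tx":0,"ty":0,"tz":-0.007,"ax":0,"ay":0,"az":0}]'
```

```text
t: 18.05
tool_pos: [0.5165, -0.2684, 0.1687]
tcp_rot: [0.733, -0.68, 0.002, -0.001]
wrist_force: [5.7, -2.9, -4.3]
grip_width: 0.0522
```

```bash
python3 -m creep '[{"tx":0.001,"ty":-0.0015,"tz":-0.001,"ax":0,"ay":0,"az":0},{"tx":0.001,"ty":-0.0015,"tz":-0.003,"ax":0,"ay":0,"az":0},{"tx":0.001,"ty":-0.0015,"tz":-0.005,"ax":0,"ay":0,"az":0},{"tx":0.001,"ty":-0.0015,"tz":-0.008,"ax":0,"ay":0,"az":0},{"tx":0.001,"ty":-0.0015,"tz":-0.01,"ax":0,"ay":0,"az":0}]'
python3 cap.py >/dev/null; python3 - <<'E'
from h import *
s=bot.capture("scene"); o=bot.observe(); print(o["wrist_force"],o["tool_pos"])
cv2.imwrite("pics/s6.png",np.clip(cv2.resize(s["img"][180:300,190:340],None,fx=4,fy=4,interpolation=cv2.INTER_CUBIC)[...,::-1]*1.4,0,255).astype(np.uint8))
E
```

```text
t: 18.68
tool_pos: [0.5164, -0.2684, 0.1795]
tcp_rot: [0.733, -0.681, -0.0, 0.0]
wrist_force: [1.6, -1.2, -2.5]
grip_width: 0.0516
[ 1.14130835 -2.07368292 -0.10547812] [ 0.51618963 -0.26838424  0.17983212]
```

View pics/s6.png

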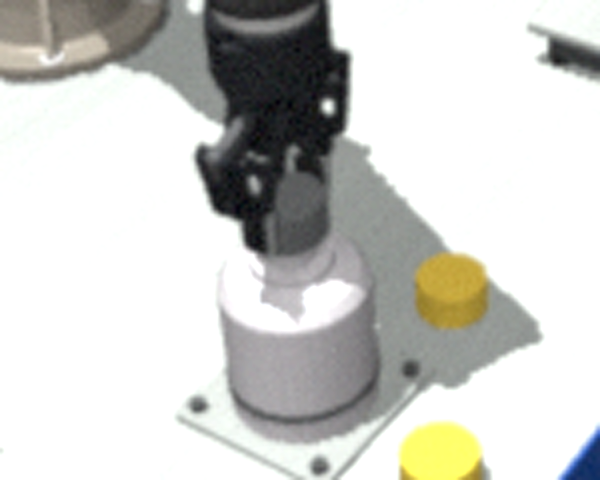

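The cap (300,215 in the crop) has risen with the fingers. Lift on.

```bash
python3 -m creep '[{"tx":0,"ty":0,"tz":-0.004,"ax":0,"ay":0,"az":0},{"tx":0,"ty":0,"tz":-0.01,"ax":0,"ay":0,"az":0},{"tx":0,"ty":0,"tz":-0.016,"ax":0,"ay":0,"az":0},{"tx":0,"ty":0,"tz":-0.024,"ax":0,"ay":0,"az":0},{"tx":0,"ty":0,"tz":-0.032,"ax":0,"ay":0,"az":0}]'
python3 -m creep '[{"tx":0,"ty":0,"tz":-0.01,"ax":0,"ay":0,"az":0},{"tx":0,"ty":0,"tz":-0.025,"ax":0,"ay":0,"az":0},{"tx":0,"ty":0,"tz":-0.038,"ax":0,"ay":0,"az":0},{"tx":0,"ty":0,"tz":-0.045,"ax":0,"ay":0,"az":0},{"tx":0,"ty":0,"tz":-0.048,"ax":0,"ay":0,"az":0}]'
python3 -m creep '[{"tx":0,"ty":0,"tz":0,"ax":0,"ay":0,"az":0},{"tx":0,"ty":0,"tz":0,"ax":0,"ay":0,"az":0},{"tx":0,"ty":0,"tz":0,"ax":0,"ay":0,"az":0},{"tx":0,"ty":0,"tz":0,"ax":0,"ay":0,"az":0},{"tx":0,"ty":0,"tz":0,"ax":0,"ay":0,"az":0}]'
python3 - <<'E'
from h import *
s=bot.capture("scene"); o=bot.observe(); print(o["wrist_force"],o["tool_pos"],o["grip_width"])
P=cloud(s)
for n,xy,zl,zh in (("disc",(.511,.266),.126,.14),("knob",(.511,.266),.15,.17)):
    q=P[(np.hypot(P[...,0]-xy[0],P[...,1]-xy[1])<.08)&(P[...,2]>zl)&(P[...,2]<zh)]; print(n,len(q),q.mean(0))
cv2.imwrite("pics/s7.png",np.clip(cv2.resize(s["img"][110:300,190:430],None,fx=3,fy=3,interpolation=cv2.INTER_CUBIC)[...,::-1]*1.3,0,255).astype(np.uint8))
E
```

```text
t: 19.4
tool_pos: [0.5167, -0.2681, 0.212]
tcp_rot: [0.733, -0.681, 0.0, -0.0]
wrist_force: [0.2, 0.8, -0.6]
grip_width: 0.0519
t: 20.02
tool_pos: [0.5169, -0.2683, 0.2599]
tcp_rot: [0.733, -0.681, 0.0, -0.0]
wrist_force: [-0.7, -0.1, -0.5]
grip_width: 0.0519
t: 20.65
tool_pos: [0.5166, -0.2682, 0.2592]
tcp_rot: [0.733, -0.681, -0.0, 0.0]
wrist_force: [-0.1, 0.4, -1.1]
grip_width: 0.0518
[ 0.5743398  -0.98108311 -0.80070886] [ 0.51666088 -0.26822674  0.25923191] 0.05189689203595296
disc 401 [0.51624035 0.2591086  0.1331986 ]
knob 38 [0.51385775 0.26256704 0.15899186]
```

View pics/s7.png

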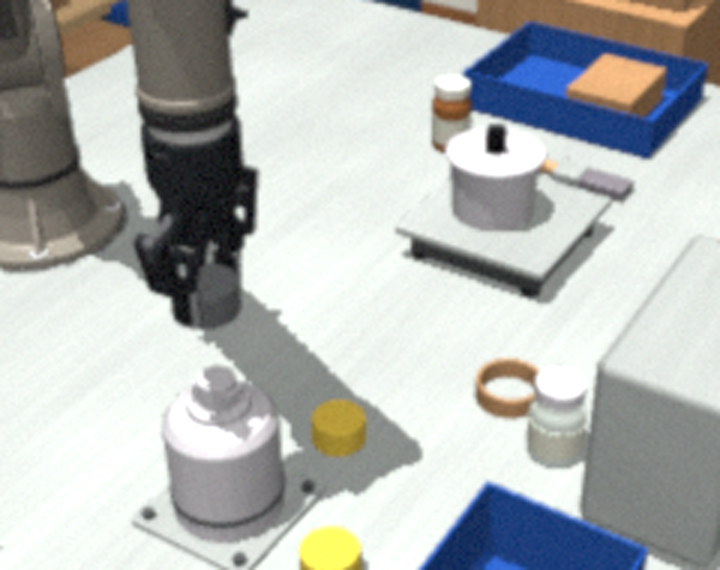

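The picture shows the bare neck at (218,385), the cap held in the fingers at (215,295), and the cover seated on the tub at (496,150). Handing in.

```bash
python3 -c "
from bench import bot; print(bot.close_job()); o=bot.observe(); print(o['t'],o['tool_pos'],o['grip_width'])"
```

```text
the job is handed in; nothing more can be done
None
the job is handed in; nothing more can be done
```

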